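# Hold the misting key switch on

### The job

Lift the red key up and off its hook, push it into the key switch on the grey misting controller, wiggling it past the sticky pins if it sticks, until it is fully home, and then turn it a quarter turn clockwise (seen from above) to the stop. The switch springs back, so finish while still holding the key turned: do not let go. Leave the yellow key on its hook, and do not disturb the pot and the bottle.

Things in the scene. Friction and masses are not known exactly. Their poses are not given: they have to be found in the camera images.
- key_center (a point): Centre of the red key's plastic bow (head), where to grip. The key hangs upright, blade down; z up, y across the width, x through the thickness; alike turned half round about z. Bow 40 (y) x 12 (x) x 52 mm (z); pinch its flat free sides at y = +-20 mm. Hole along x: 20 mm wide, 26 mm tall at its sides, 32 in the middle (roof-shaped top). About 60 g. Bow's top is 26 mm above this.
- key: Middle of the end of the red key's steel blade, 72 mm below key_center, same axes (the key's origin). Blade 16 mm wide (y), 5 mm thick (x), 34 mm long, its last 7 mm a wedge down to about 2 mm thick and 13 mm wide. At the blade's top a collar disc, 30 mm across, 5 mm thick, underside 38 mm below key_center.
- stand: Wooden key stand, base 110 x 210 mm, origin on the bench. z up; its two hooks point along its -x (roughly to the robot) and lie 110 mm apart along its y, left or right bearing the red key. Behind each hook a post, 18 mm wide, its face 43 mm behind (+x of) the hook point, top 162 mm above the bench.
- hook_left (a point): Point on the axis of one dark steel hook, 150 mm above the bench, at stand y +55 mm; stand's axes. A level round bar 7 mm thick along x that ends 20 mm in front (-x) of this point in an upturned tip, top 12 mm above the bar's axis. A key hangs within 5 mm of this point, its x along the bar. To free it: raise it 12 to 20 mm, move it 50 mm or more along the stand's -x.
- hook_right (a point): The same point of the other, equal hook, at stand y -55 mm.
- panel: Grey misting controller, 150 x 170 mm (x, y), 80 mm high, fixed to the bench; origin under its centre, z up. The key switch is in the middle of its top, in a dark steel bezel 72 mm across and 4 mm high.
- lock_mouth (a point): Centre of the switch's brass face, which looks straight up, 84 mm above the bench. Controller's axes: y is the long way of the key slot at rest. Slot 18 (y) x 7 mm (x), 42 mm deep, sloped lead-in 24 x 12 mm at the face. Key home: collar resting on the face, blade end 34 mm below it (31 counts), key_center 38 mm above it.
- slot_bottom (a point): Bottom middle of the slot, 42 mm below lock_mouth. Four sticky sprung pins reach into it, in pairs from both long sides, 13 and 24 mm below the face; the blade's wedge pushes them aside. A straight push takes up to about 25 N. With 15 N or less it mostly sticks; twisting it 0.12 rad to and fro there frees it for another 1 to 8 mm. Repeat.
- plug (a joint): Angle of the key switch, rad: 0 at rest, grows clockwise seen from above, stop at 1.5. A spring (0.07 N m at rest, 0.19 N m at the stop) turns it back when let go. Play: the key turns up to about 0.15 rad before the switch follows.
- spare_center (a point): Centre of the bow of the yellow key, otherwise the same as the red one, hanging on the other hook. Leave it there.
- pot_center (a point): Centre of an empty black plant pot, 70 mm across and 65 mm tall, standing on the bench. Leave alone.
- feed_center (a point): Centre of a green plant-feed bottle with yellow cap, 56 mm across and 130 mm tall, standing on the bench. Leave alone.
Mind the look-alikes: they are no part of the job. Of the things shaped like the key, the red one is meant.

How it is judged:
On the way, in this order (a step that is already met when the one before it is completed fails the run):
1. the red key is off its hook and clear of it (horizontal distance between key_center and hook_left above 0.04 m and horizontal distance between key_center and hook_right above 0.04 m and height (world z) of key_center above 0.1 m), for 0.1 s.
2. the key is fully home in the switch, not yet turned (z of key in the frame of lock_mouth below -0.031 m and horizontal distance between key and lock_mouth below 0.005 m and value of joint plug below 0.4 rad), for 0.1 s.
At the end, for the whole second after the job is handed in: For the last second the red key is home (blade end at least 31 mm below the face, within 5 mm of its centre), the switch is held beyond 1.3 rad of its 1.5 rad against its spring with the fingers still gripping, and the yellow key, pot and bottle are within 40 mm of where they were (z of key in the frame of lock_mouth below -0.031 m and horizontal distance between key and lock_mouth below 0.005 m and value of joint plug above 1.3 rad and contact force between the fingers and anything else above 1 N and distance of each of spare_center, pot_center, feed_center from where it was at the start of the episode below 0.04 m); the arm keeps its last pose, push and grip.
It fails at once if the yellow key is knocked or taken off its hook (distance of spare_center from where it was at the start of the episode above 0.05 m).
It fails at once if the pot is knocked or moved (distance of pot_center from where it was at the start of the episode above 0.04 m).
It fails at once if the bottle is knocked or moved (distance of feed_center from where it was at the start of the episode above 0.04 m).
It also fails if it takes over 72 s, if anything falls off the work surface, if the arm or the gripper's body presses on something with over 40 N, if the wrist force passes 120 N, or if a joint passes its speed limit or range.

### The arm

A 7-joint arm with a two-finger parallel gripper is mounted at the origin on the work surface. World frame = base frame: x ahead of the robot, y to its left, z up, the work surface at z = 0. Lengths are in m, angles in rad, forces in N, time in s.
With the tool pointing down it reaches from about 0.4 to 0.875 m from the base axis. Payload 19.3 kg.
Tool frame: the origin (TCP) lies on the centre line of the jaws, within the pads' length; the fingertips stand 8 mm ahead of it and the grasp point (between the pads) lies 11 mm behind it; z points along the fingers, y is the line along which they close (so a half turn about z gives the same grasp; the last joint's range is limited). The gripper opens to 85 mm and grips with 20 to 120 N. Pads are 22 mm wide; open, the fingers measure 114 mm over their backs; the gripper's body (76 mm by 85 mm) begins 54 mm behind the grasp point. The pads swing forward as they close: fully open they stand 13 mm farther back than shut.
Start: joints at [-1.281, 0.521, -0.036, 1.599, 0.021, 1.021, -0.113], TCP at [0.22, 0.585, 0.239] pointing down, gripper open.
Joint ranges: [-2.91, 2.91], [-0.3, 2.13], [-1.5, 1.42], [0.17, 2.43], [-1.26, 4.41], [0.16, 1.93], [-2.52, 2.52]. Speed limits (rad/s): [1.89, 1.89, 2.39, 2.39, 3.01, 3.01, 3.01].

### API

Orientations are given as [roll, pitch, yaw] about the fixed x, y, z axes, in that order (R = Rz(yaw) Ry(pitch) Rx(roll)).
In Python, from workcell import status, grab_frame, camera_params, bot, search_frame, silhouettes gives the robot as it stands.
- The arm moves only by the shell command python3 -m creep 'ROWS' [FORCE]. ROWS is JSON, a list of rows, each a list of 5 numbers: the shift along the tool's x, y, z in units of 60 mm (1.0 is 60 mm), then the turn about the tool's z in units of 8 degrees (1.0 is 8 degrees), then the opening, from 0 (shut) to 1 (fully open). In form: [[x, y, z, twist, hand], ...]. A call has 1 to 5 rows; each row is the pose to reach, as a shift and turn from the pose commanded when the call began, along the tool's axes at that moment; what a row does not reach only later rows make up. A row lasts 1/8 s, in which the tool goes at most 62.5 mm and 10.7 degrees, less where a joint would pass 70% of its speed; a pose out of reach is approached as far as the arm can. A call with a gripper value outside its range is refused whole. The fingers move at their own pace and stop on an object; FORCE is the grip in N (left out, the last holds). Time passes only in rows, so rows that repeat a pose let the fingers close. It gives the time, the measured TCP pose, the force, the opening and the grip force at its end, in the units of the state.
- status.observe(): the state, without advancing time (a new reading comes with each control period).
- grab_frame(name): name is "side" or "top"; returns the picture (400x640x3 uint8, blue, green, red); there is no depth.
- camera_params(name): a dict with "K" (3x3 intrinsics, pixels), "rvec" (rotation vector, rad) and "tvec" (3), from world to camera coordinates, as OpenCV has them. Camera axes: x right, y down, z forward; pixel columns grow to the right and rows downward; lengths in m; the calibration is good to about 2 mm. A picture is of the moment at which its call begins. camera_params takes no time and is no camera call.
- bot.job_done(): hands the job in; it is judged then, once.
Trained networks look in the newest picture that a camera, given by its name, has taken for a name from the list of things; names that differ only in an ending like _2 or _b are one class to them, and where a whole thing is asked for, a point or a joint stands for the part that bears it (a point fixed in the world has none). Each returns a list of dicts, best first, with "p" (0 to 1); they miss things now and then, are a little off and sometimes report something else, mostly with a low value. They report only what shows in the picture. A call takes as long as a camera call. They do not tell look-alikes from the thing itself.
- search_frame(camera, name): "extent" ([left, top, right, bottom] as shares, 0 to 1, of the picture: columns of its width, rows of its height, round what is visible of it).
- silhouettes(camera, name): "mask" (400x640 bool, what is visible of it) and "extent" ([left, top, right, bottom] as shares, 0 to 1, of the picture: columns of its width, rows of its height, round what is visible of it).
The state is a dict: "clock": time; "qpos": joint angles; "qd": joint speeds; "joint_efforts": joint torques, N m; "position": TCP position; "tool_rot": TCP orientation; "force": force on the tool from outside, world axes, zero at the start; "moment": the same for the moment, N m; "grip_width": finger opening in m; "finger_force": force on a finger pad.
Only numpy, scipy, OpenCV 4.12 (cv2) and the standard library are available. Lean on these libraries where they do the work, as an engineer would, in place of code of your own. Each camera call takes 0.05 s, during which the arm holds its last target. There are 200 camera calls.

## Working session

There is one attempt and no reset: what is moved stays moved. The work goes in short steps, Python scripts to look and compute and a shell command to move; the robot and the scene stay as the last step left them, time stands still between calls to the robot, and variables do not carry over. Pictures are saved under pics/ and viewed, at most 13 in all, crops included, and the job is handed in when it is done.

```bash
mkdir -p pics; ls; python3 - <<'E'
from workcell import status, grab_frame, camera_params, bot, search_frame, silhouettes
import cv2,json
s=status.observe(); print(s)
for c in("side","top"):
    im=grab_frame(c); cv2.imwrite(f"pics/{c}0.png",im)
    p=camera_params(c); print(c,p)
    for n in("key","spare_center","stand","panel","lock_mouth","pot_center","feed_center"):
        for d in search_frame(c,n)[:3]: 
            e=d["extent"]; print(n,round(d["p"],2),[round(e[0]*640),round(e[1]*400),round(e[2]*640),round(e[3]*400)])
E
```

```text
pics
{'clock': 0.0, 'qpos': array([-1.28120622,  0.52202974, -0.03631153,  1.59998151,  0.02118415,
        1.02113597, -0.11279319]), 'qd': array([ 0.00154477, -0.00155615,  0.00046011,  0.00232372, -0.00046574,
       -0.00092172, -0.00052296]), 'joint_efforts': array([-3.00462983e-03, -9.27119136e+01,  1.97881982e+00, -3.69941354e+01,
        1.77743408e-02,  8.22435570e-03,  2.81974746e-05]), 'position': array([0.2199714, 0.5846579, 0.2387256]), 'tool_rot': array([-3.14042519e+00,  7.89395494e-05,  2.78177691e+00]), 'force': array([ 0.42318931, -0.3337687 ,  0.65881416]), 'moment': array([-0.00763454, -0.02510726,  0.01676936]), 'finger_force': 0.0, 'grip_width': 0.08568144261894445}
side {'K': array([[385.51636052,   0.        , 322.56556705],
       [  0.        , 385.51636052, 196.88428518],
       [  0.        ,   0.        ,   1.        ]]), 'rvec': array([ 0.69810906, -2.7326082 ,  0.9814995 ]), 'tvec': array([0.47448224, 0.27709609, 0.82944132])}
key 0.85 [392, 201, 422, 229]
key 0.82 [335, 144, 349, 177]
key 0.79 [266, 162, 280, 189]
stand 0.62 [310, 117, 383, 209]
panel 0.67 [337, 143, 349, 176]
lock_mouth 0.8 [219, 218, 322, 323]
pot_center 0.95 [232, 191, 258, 219]
feed_center 0.94 [286, 110, 305, 155]
feed_center 0.37 [336, 145, 349, 177]
top {'K': array([[411.0572481 ,   0.        , 322.90951253],
       [  0.        , 411.0572481 , 204.46081267],
       [  0.        ,   0.        ,   1.        ]]), 'rvec': array([ 2.11866891, -2.09495128,  0.22982922]), 'tvec': array([-0.03102583,  0.53545902,  1.05774798])}
key 0.81 [349, 256, 375, 288]
key 0.81 [328, 133, 360, 156]
key 0.69 [414, 259, 443, 276]
spare_center 0.6 [394, 203, 410, 210]
stand 0.7 [336, 169, 417, 233]
panel 0.82 [210, 151, 289, 231]
lock_mouth 0.78 [209, 147, 288, 232]
pot_center 0.58 [281, 127, 303, 151]
feed_center 0.58 [379, 119, 404, 147]
```

View pics/side0.png

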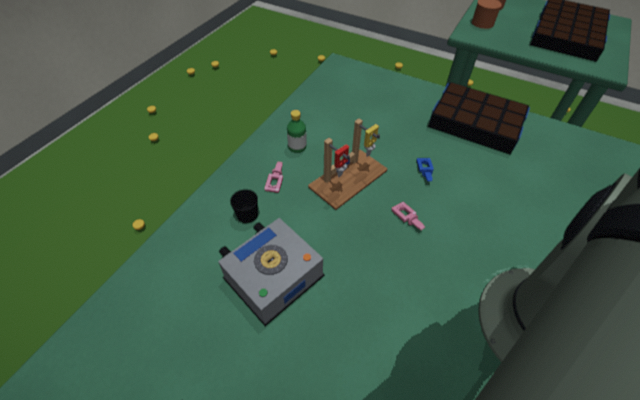

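View pics/top0.png

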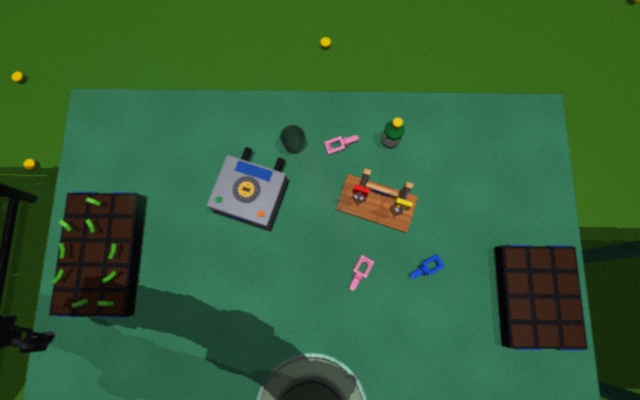

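The side picture shows the red key on the stand's left hook at (342,158), and the yellow key on the right hook at (371,137). Two pink keys lie on the bench at (275,178) and (408,215), with a blue one at (425,168). In the top picture red is at (360,192) and yellow at (403,207). The red key hanging on the stand fits the description. I'll confirm it in an enlarged crop.

```bash
python3 - <<'E'
import cv2,numpy as np
s=cv2.imread("pics/side0.png");t=cv2.imread("pics/top0.png")
r=lambda a,f,sz:cv2.resize(a,sz,interpolation=cv2.INTER_CUBIC)
a=r(s[110:210,305:390],0,(340,400)); b=r(t[160:240,330:425],0,(456,384))
c=r(s[215:325,215:325],0,(340,200)[:1]+(200,)) 
o=np.zeros((400,800,3),np.uint8); o[:,:340]=a; o[:384,342:798]=b
cv2.imwrite("pics/crop0.png",o)
o=np.zeros((400,800,3),np.uint8); o[:400,:400]=r(s[220:320,220:320],0,(400,400)); o[:,400:]=r(t[145:235,203:293],0,(400,400))
cv2.imwrite("pics/crop1.png",o)
E
```

```text
(no output)
```

View pics/crop0.png

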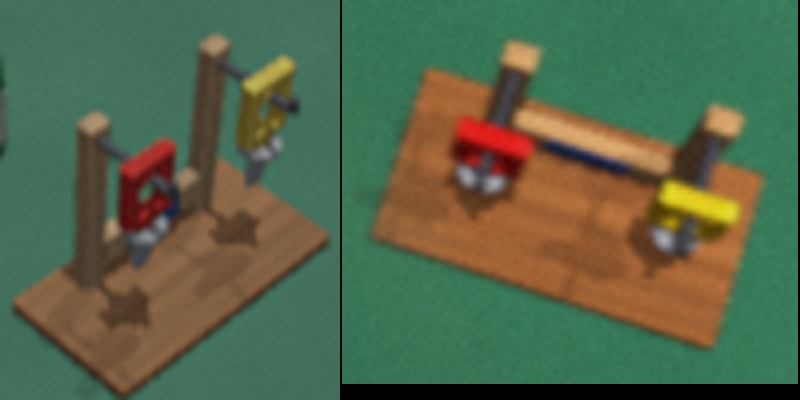

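View pics/crop1.png

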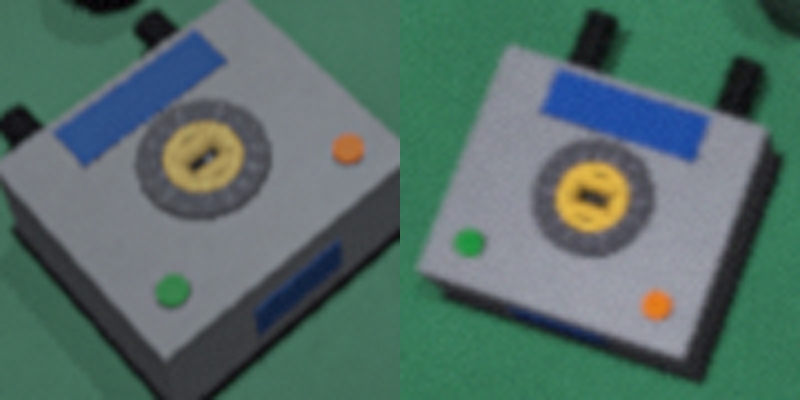

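The crop confirms it: the red bow hangs on the left hook (next to the panel side), with yellow on the right hook. The slot runs along the panel's long edge, with brass at about (246,189) in the top view and (270,259) in the side view.

```bash
cat > h.py <<'E'
import numpy as np,cv2
from scipy.optimize import least_squares
from workcell import camera_params, status
P={c:camera_params(c) for c in("side","top")}
def proj(c,X): return cv2.projectPoints(np.atleast_2d(np.float64(X)),P[c]["rvec"],P[c]["tvec"],P[c]["K"],None)[0][:,0]
def tri(ps,pt):
    f=lambda X:np.r_[proj("side",X)[0]-ps,proj("top",X)[0]-pt]
    r=least_squares(f,[.6,0,.1]); return r.x,r.fun
def ray0(c,p,z):
    r=least_squares(lambda X:proj(c,[X[0],X[1],z])[0]-p,[.6,0]); return r.x
def cmask(im,lo,hi,box):
    h=cv2.cvtColor(im,cv2.COLOR_BGR2HSV);m=cv2.inRange(h,np.array(lo),np.array(hi));k=np.zeros_like(m);a,b,c,d=box;k[b:d,a:c]=m[b:d,a:c];return k
def cen(m):
    v,u=np.nonzero(m); return np.array([u.mean(),v.mean()]),len(u)
E
cat > fit.py <<'E'
from h import *
R=lambda a:np.array([[np.cos(a),-np.sin(a)],[np.sin(a),np.cos(a)]])
S=lambda L:(np.float64(L)+.5)/4-.5+[305,110]
T=lambda L:(np.float64(L)-[342,0]+.5)/4.8-.5+[330,160]
S1=lambda L:(np.float64(L)+.5)/4-.5+[220,220]
T1=lambda L:(np.float64(L)-[400,0]+.5)/4.4444-.5+[203,145]
def fit(obs,nz,x0):
    # obs: (cam,pix,localxyz)
    def f(p):
        out=[]
        for c,px,l in obs:
            l=np.array(l(p) if callable(l) else l,float)
            out.append(proj(c,np.r_[R(p[2])@l[:2]+p[:2],l[2]])[0]-px)
        return np.ravel(out)
    r=least_squares(f,x0,loss="soft_l1"); print(r.x.round(4),"res",f(r.x).reshape(-1,2).round(1).tolist()); return r.x
ims={c:cv2.imread(f"pics/{c}0.png") for c in("side","top")}
bs=cen(cmask(ims["side"],(15,80,90),(35,255,255),(255,245,287,275)));bt=cen(cmask(ims["top"],(15,100,90),(35,255,255),(232,178,260,202)))
print("brass",bs,bt,tri(bs[0],bt[0]))
o=[("top",T1(p),l) for p,l in zip([(508,47),(768,130),(688,358),(418,270)],[(.075,.085,.08),(.075,-.085,.08),(-.075,-.085,.08),(-.075,.085,.08)])]
o+=[("side",S1((0,178)),(.075,.085,.08)),("side",S1((168,358)),(-.075,.085,.08))]
o+=[("side",bs[0],(0,0,.084)),("top",bt[0],(0,0,.084))]
x=fit(o,0,[.6,.25,-.3]);print("lock via",ray0("side",bs[0],.084),ray0("top",bt[0],.084))
o=[("top",T(p),(lambda q,a=a:(a[0],a[1],q[3]))) for p,a in zip([(432,68),(764,178),(714,347),(373,237)],[(.055,.105),(.055,-.105),(-.055,-.105),(-.055,.105)])]
o+=[("side",S(p),(lambda q,a=a:(a[0],a[1],q[3]))) for p,a in zip([(15,307),(123,397),(328,237)],[(.055,.105),(-.055,.105),(-.055,-.105)])]
o+=[(c,f(p),(lambda q,s=s:(q[4],s*.055,.162))) for c,f,p,s in[("top",T,(521,52),1),("top",T,(724,121),-1),("side",S,(93,123),1),("side",S,(214,45),-1)]]
x=fit(o,0,[.6,-.05,-.3,.015,.05])
for s in(1,-1):print("hook",s,R(x[2])@[x[4]-.009-.043,s*.055]+x[:2])
for n,lo,hi,b1,b2 in[("red",(0,150,90),(8,255,255),(330,140,355,175),(350,180,372,200)),("yel",(22,130,90),(34,255,255),(360,120,385,152),(392,195,415,216))]:
    a=cen(cmask(ims["side"],lo,hi,b1));b=cen(cmask(ims["top"],lo,hi,b2)); print(n,a,b,tri(a[0],b[0]))
E
python3 fit.py
```

```text
brass (array([270.33712121, 258.68181818]), 264) (array([245.78109453, 188.78606965]), 201) (array([0.57044404, 0.18155059, 0.08407316]), array([-0.05829949, -0.02445788,  0.01583974,  0.0767764 ]))
[ 0.5697  0.1807 -0.3004] res [[-0.3, -0.2], [0.0, -0.6], [-0.5, 0.2], [-0.1, 0.7], [-1.6, -2.6], [0.3, 0.4], [0.5, -0.2], [0.3, 0.4]]
lock via [0.5703305 0.1815082] [0.57067429 0.18161811]
[ 0.5548 -0.1784 -0.31    0.0056  0.0291] res [[-0.8, 0.0], [-0.0, -0.6], [-0.2, 0.3], [-0.3, 0.1], [-1.1, -0.4], [0.1, 0.1], [0.3, 0.4], [0.3, 0.8], [0.3, -0.2], [0.1, -0.4], [0.1, -0.5]]
hook 1 [ 0.54978378 -0.11904724]
hook -1 [ 0.5162312  -0.22380518]
red (array([341.58163265, 153.2755102 ]), 98) (array([360.7890625, 189.1953125]), 128) (array([ 0.5545451 , -0.11975653,  0.15070769]), array([-0.39732021, -0.16462252,  0.074526  ,  0.43390603]))
yel (array([370.7398374 , 134.73170732]), 123) (array([402.8359375, 202.53125  ]), 128) (array([ 0.5230703 , -0.22571435,  0.14244647]), array([-0.52893877, -0.21695037,  0.07901058,  0.54777544]))
```

```bash
cat >> h.py <<'E'
def box(x,y,z,a):
    c,s=np.cos(a),np.sin(a); return np.array([[x+c*i*.006-s*j*.02,y+s*i*.006+c*j*.02,z+k*.026] for i in(-1,1) for j in(-1,1) for k in(-1,1)])
D=np.array([[np.cos(t),np.sin(t)] for t in np.arange(0,2*np.pi,np.pi/8)])
def bowfit(ms,x0):
    # support function of coloured mask hull vs projected bow
    H={}
    for c,m in ms.items():
        v,u=np.nonzero(m); p=np.c_[u,v]; H[c]=(p@D.T).max(0)+.5*np.abs(D).sum(1)*.7
    f=lambda q:np.concatenate([(proj(c,box(*q))@D.T).max(0)-H[c] for c in ms])
    r=least_squares(f,x0,loss="soft_l1",f_scale=.5,x_scale=[.01,.01,.01,.1]); return r.x.round(4),np.abs(r.fun).mean().round(2)
def plan(t,yaw=None):
    s=status.observe(); from scipy.spatial.transform import Rotation as Ro
    M=Ro.from_euler("xyz",s["tool_rot"]).as_matrix()
    u=M.T@(np.array(t)-s["position"])/.06
    w=0 if yaw is None else -((yaw-s["tool_rot"][2]+np.pi)%(2*np.pi)-np.pi)/np.radians(8)
    print("t",round(s["clock"],2),"pos",s["position"].round(4),"rpy",s["tool_rot"].round(4),"F",s["force"].round(1),"grip",round(s["grip_width"],4),round(s["finger_force"],1)); print("q",s["qpos"].round(2),"units xyz",u.round(3),"twist",round(w,3))
E
python3 - <<'E'
from h import *
ims={c:cv2.imread(f"pics/{c}0.png") for c in("side","top")}
for lo in (60,40):
  print(bowfit({"side":cmask(ims["side"],(0,120,lo),(10,255,255),(330,140,355,175)),"top":cmask(ims["top"],(0,150,lo),(10,255,255),(350,180,372,200))},[.55,-.12,.138,-.31]))
  print(bowfit({"side":cmask(ims["side"],(20,100,lo),(36,255,255),(360,120,385,152)),"top":cmask(ims["top"],(20,130,lo),(36,255,255),(392,195,415,216))},[.52,-.22,.138,-.31]))
E
python3 -m creep '[[-0.6,-0.58,0,0,0.75],[-1.2,-1.16,0,0,0.75],[-1.8,-1.74,0,0,0.75],[-2.4,-2.32,0,0,0.75],[-3.0,-2.9,0,0,0.75]]' 50
python3 -c "
from h import *;plan([.551,-.12,.22],2.832)"
```

```text
(array([ 0.5554, -0.1204,  0.1402, -0.2842]), np.float64(0.57))
(array([ 0.5219, -0.2252,  0.1403, -0.2938]), np.float64(0.52))
(array([ 0.5554, -0.1204,  0.1402, -0.2842]), np.float64(0.57))
(array([ 0.5219, -0.2252,  0.1403, -0.2938]), np.float64(0.52))
clock: 1.42
position: [0.3279, 0.3572, 0.2395]
tool_rot: [3.141, 0.0, 2.782]
force: [0.7, 0.4, -0.0]
grip_width: 0.0637
finger_force: 0.0
t 1.43 pos [0.3279 0.3572 0.2395] rpy [3.1411e+00 2.0000e-04 2.7818e+00] F [ 0.7  0.4 -0. ] grip 0.0637 0.0
q [-0.95  0.3   0.    1.96 -0.    0.88  0.26] units xyz [-6.281 -6.136  0.323] twist -0.36
```

```bash

python3 -m creep '[[-0.6,-0.6,0,0,0.75],[-1.2,-1.2,0,0,0.75],[-1.8,-1.8,0,0,0.75],[-2.4,-2.4,0,0,0.75],[-3.0,-3.0,0,0,0.75]]' >/dev/null
python3 -m creep '[[-0.6,-0.6,0,0,0.75],[-1.2,-1.2,0,0,0.75],[-1.8,-1.8,0,0,0.75],[-2.4,-2.4,0,0,0.75],[-3.0,-3.0,0,-0.4,0.75]]' >/dev/null
python3 -m creep '[[0,0,0,0,0.75],[0,0,0,0,0.75]]' >/dev/null
python3 -c "
from h import *;plan([.5545,-.1203,.21],2.843)"
```

```text
t 2.92 pos [ 0.5373 -0.1047  0.2391] rpy [ 3.1414e+00 -4.0000e-04  2.8371e+00] F [ 0.  -0.3  0.3] grip 0.064 0.0
q [-0.08  0.41  0.22  1.82 -0.11  0.93  1.45] units xyz [-0.352 -0.162  0.485] twist -0.042
```

```bash

python3 -m creep '[[-0.35,-0.16,0,0,0.75],[-0.35,-0.16,0.4,0,0.75],[-0.35,-0.16,0.8,0,0.75],[-0.35,-0.16,0.8,0,0.75]]' >/dev/null
python3 - <<'E'
from h import *
from workcell import grab_frame
plan([.5545,-.1203,.126],2.843)
a=grab_frame("side")[80:220,280:440];b=grab_frame("top")[140:260,310:450]
o=np.zeros((400,800,3),np.uint8);o[:350,:400]=cv2.resize(a,(400,350),interpolation=2);o[:343,400:]=cv2.resize(b,(400,343),interpolation=2);cv2.imwrite("pics/a.png",o)
E
```

```text
t 3.42 pos [ 0.5538 -0.119   0.1903] rpy [-3.1414e+00 -2.6000e-03  2.8391e+00] F [ 0.2 -0.1  0.5] grip 0.0639 0.0
q [-0.04  0.5   0.21  1.81 -0.13  0.85  1.5 ] units xyz [-0.021 -0.016  1.072] twist -0.028
```

View pics/a.png

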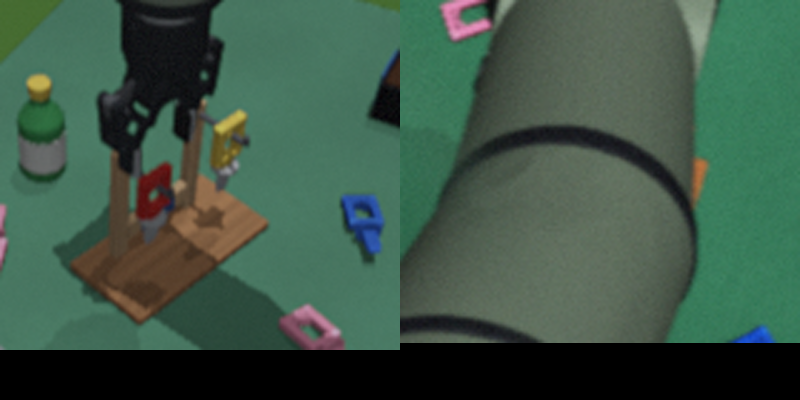

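The crop shows the open fingers straddling the red bow (at about (155,190) in the crop), clear of the post and the yellow key. Next I descend and grip.

```bash

python3 -m creep '[[-0.02,-0.02,0.3,0,0.75],[-0.02,-0.02,0.6,0,0.75],[-0.02,-0.02,0.85,0,0.75],[-0.02,-0.02,1.07,0,0.75],[-0.02,-0.02,1.07,0,0.75]]'
python3 -m creep '[[0,0,0,0,0.4],[0,0,0,0,0.2],[0,0,0,0,0.2],[0,0,0,0,0.2],[0,0,0,0,0.2]]' 60
python3 - <<'E'
from h import *
plan([.5545,-.1203,.126],2.843)
E
```

```text
clock: 4.15
position: [0.555, -0.1219, 0.1262]
tool_rot: [-3.141, -0.001, 2.838]
force: [0.1, 0.5, 0.2]
grip_width: 0.0639
finger_force: 0.0
clock: 4.78
position: [0.556, -0.1217, 0.1277]
tool_rot: [3.141, 0.001, 2.838]
force: [2.3, 3.3, 6.3]
grip_width: 0.039
finger_force: 60.0
t 4.78 pos [ 0.556  -0.1217  0.1277] rpy [3.1411e+00 1.2000e-03 2.8378e+00] F [2.3 3.3 6.3] grip 0.039 60.0
q [-0.02  0.59  0.19  1.85 -0.16  0.71  1.52] units xyz [0.031 0.015 0.028] twist -0.037
```

```bash

python3 -m creep '[[0,0,-0.14,0,0.2],[0,0,-0.28,0,0.2],[0,0,-0.28,0,0.2]]'
python3 -m creep '[[0.3,0,0,0,0.2],[0.6,0,0,0,0.2],[0.9,0,0,0,0.2],[1.2,0,0,0,0.2],[1.2,0,0,0,0.2]]'
python3 - <<'E'
from h import *
from workcell import grab_frame
plan([.49,-.1,.2])
a=grab_frame("side")[80:240,280:440];cv2.imwrite("pics/b.png",cv2.resize(a,(480,480),interpolation=2))
E
```

```text
clock: 5.15
position: [0.5557, -0.1222, 0.1447]
tool_rot: [3.141, 0.001, 2.837]
force: [0.2, 0.8, -1.5]
grip_width: 0.0394
finger_force: 60.2
clock: 5.78
position: [0.4859, -0.1002, 0.144]
tool_rot: [-3.142, -0.001, 2.838]
force: [0.1, 0.3, -1.0]
grip_width: 0.0392
finger_force: 60.2
t 5.78 pos [ 0.4859 -0.1002  0.144 ] rpy [-3.1416e+00 -6.0000e-04  2.8378e+00] F [ 0.1  0.3 -1. ] grip 0.0392 60.2
q [-0.06  0.47  0.19  2.03 -0.14  0.66  1.49] units xyz [-0.064  0.023 -0.934] twist 0
```

View pics/b.png

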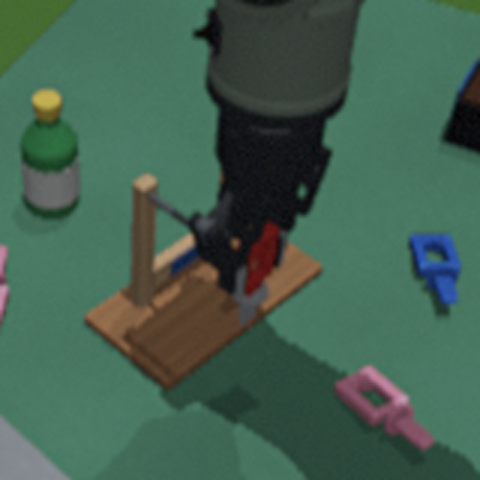

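The red key is held upright between the pads, off the hook and clear of the stand. The bare left hook shows at (190,210) in the crop. Next I raise it and carry it to above the switch.

```bash

python3 -m creep '[[0,0,-0.4,0,0.2],[0,0.3,-0.8,0,0.2],[0.01,0.9,-0.8,0,0.2],[0.01,1.7,-0.8,0,0.2],[0.02,2.5,-0.8,0,0.2]]'
python3 -m creep '[[0,0.8,0,0,0.2],[0.01,1.6,0,0,0.2],[0.01,2.1,0,0,0.2],[0.02,2.4,0,0,0.2],[0.02,2.4,0,0,0.2]]'
python3 -m creep '[[0,0,0,0,0.2],[0,0,0,0,0.2]]' >/dev/null
python3 - <<'E'
from h import *
from workcell import grab_frame,silhouettes
plan([.572,.181,.165],2.8412)
im={c:grab_frame(c) for c in("side","top")}
a=im["side"][150:310,200:360];b=im["top"][110:270,180:340]
cv2.imwrite("pics/c.png",np.hstack([cv2.resize(i,(400,400),interpolation=2) for i in(a,b)]))
cv2.imwrite("pics/cs.png",im["side"])
m=cmask(im["side"],(0,120,50),(10,255,255),(200,150,360,310));print(cen(m),proj("side",[.57,.1815,.2]))
E
```

```text
clock: 6.45
position: [0.5315, 0.0444, 0.192]
tool_rot: [3.141, 0.001, 2.837]
force: [0.2, 0.9, -0.4]
grip_width: 0.0393
finger_force: 60.4
clock: 7.08
position: [0.5726, 0.1814, 0.1916]
tool_rot: [-3.141, -0.0, 2.839]
force: [0.7, -0.4, -0.4]
grip_width: 0.0391
finger_force: 60.4
t 7.33 pos [0.5725 0.1797 0.192 ] rpy [-3.1413e+00  2.0000e-04  2.8362e+00] F [-0.4  0.3 -0.4] grip 0.0393 60.4
q [-0.53  0.54  0.18  1.72 -0.12  0.89  0.97] units xyz [0.014 0.019 0.451] twist -0.036
(array([267.60616438, 225.35273973]), 292) [[264.83427574 227.94929599]]
```

View pics/c.png

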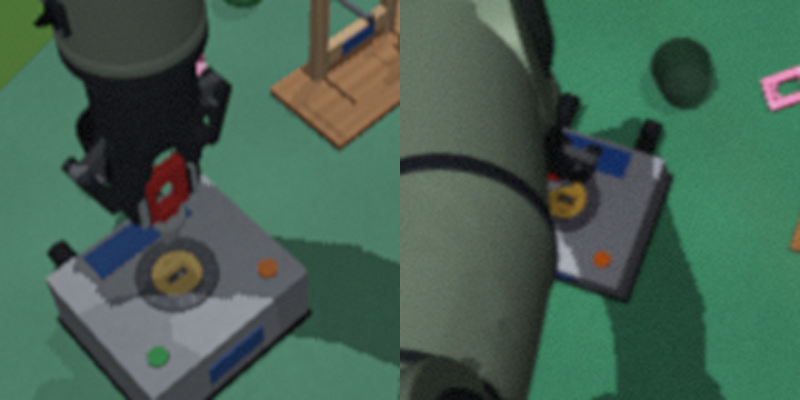

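```bash
python3 - <<'E'
from h import *
im=cv2.imread("pics/cs.png")
m=cmask(im,(0,120,50),(10,255,255),(200,150,360,310))
p=[.5725,.1797,.203]
print("pred",proj("side",p),proj("side",[.5725,.1797,.131]), "lock",proj("side",[.5704,.1815,.084]))
for d in np.eye(3)*.005: print(proj("side",p+d)-proj("side",p))
v,u=np.nonzero(m);q=np.c_[u,v];H=(q@D.T).max(0)+.35*np.abs(D).sum(1)
f=lambda t:(proj("side",box(t[0],t[1],p[2],-.3))@D.T).max(0)-H
r=least_squares(f,p[:2],loss="soft_l1",f_scale=.5,x_scale=.01);print("xy if z .203",r.x,r.fun.round(1))
f=lambda t:(proj("side",box(t[0]*.954+.5725,-t[0]*.299+.1797,t[1],-.3))@D.T).max(0)-H
r=least_squares(f,[0,.203],loss="soft_l1",f_scale=.5,x_scale=.01);print("dx,z on centreline",r.x,r.fun.round(1))
cv2.imwrite("pics/d.png",cv2.resize(im[195:285,235:315],(711,800)[::1] if 0 else (533,600),interpolation=2))
E
```

```text
pred [[264.10831008 225.86032422]] [[267.80795374 245.95118867]] lock [[270.31213628 258.66529816]]
[[-2.16987124 -1.0308205 ]]
[[-1.4675529   1.87951724]]
[[-0.27769841 -1.50803742]]
xy if z .203 [0.55678848 0.17893929] [-28.2 -36.  -38.3 -30.9 -16.1  -0.2   0.9  -1.   -1.8  -2.1  -5.1  -5.
  -2.4  -0.4   2.  -12.9]
dx,z on centreline [-0.03281418  0.22392785] [-25.  -32.6 -35.2 -28.4 -14.4   0.3   0.2  -2.8  -4.3  -4.8  -7.6  -6.7
  -2.8   0.4   3.9 -10.1]
```

View pics/d.png

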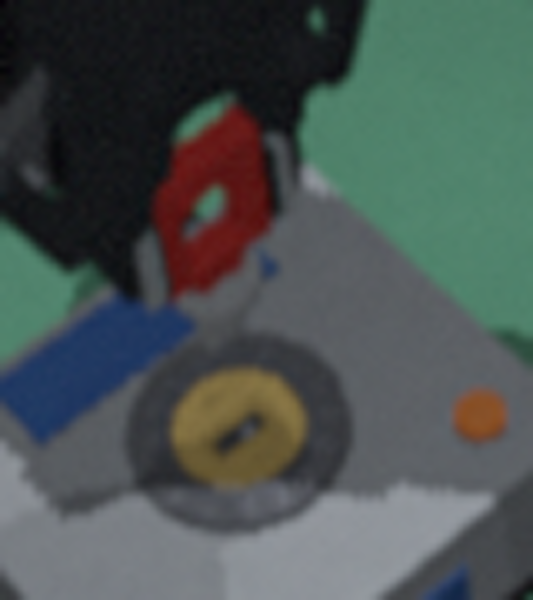

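The crop shows the red bow held upright, its blade end at about (266.7,246) in the side view against a predicted (267.8,246), and the slot clear below at (270.5,259). The orange button contaminated the mask, so I refit with a tighter box.

```bash
python3 - <<'E'
from h import *
im=cv2.imread("pics/cs.png")
m=cmask(im,(0,120,50),(10,255,255),(254,200,282,245))
v,u=np.nonzero(m);q=np.c_[u,v];H=(q@D.T).max(0)+.35*np.abs(D).sum(1)
x0=np.array([.5725,.1797])
for z in(.198,.201,.204):
    f=lambda t:(proj("side",box(t[0],t[1],z,-.3))@D.T).max(0)-H
    r=least_squares(f,x0,loss="soft_l1",f_scale=.5,x_scale=.01);print(z,r.x,r.cost,r.fun.round(1))
f=lambda t:(proj("side",box(t[0]*.954+.5725,-t[0]*.299+.1797,t[1],-.3))@D.T).max(0)-H
r=least_squares(f,[0,.203],loss="soft_l1",f_scale=.5,x_scale=.01);print("dx,z on centreline",r.x,r.cost,r.fun.round(1))
E
```

```text
0.198 [0.57219687 0.1717605 ] 9.832634030374308 [2.4 2.7 0.8 0.6 1.4 1.1 0.7 1.1 2.6 3.7 1.2 0.5 1.8 1.7 1.7 2.2]
0.201 [0.57072046 0.17329968] 10.30673386136948 [2.5 2.7 0.9 0.6 1.4 1.1 0.7 1.1 2.6 3.7 1.2 0.6 1.9 1.9 1.9 2.3]
0.204 [0.56924537 0.17483292] 10.789187165752551 [2.6 2.8 0.9 0.7 1.5 1.2 0.8 1.1 2.6 3.7 1.3 0.7 2.  2.  2.  2.4]
dx,z on centreline [-0.00430056  0.20869032] 12.086453130200914 [1.1 1.8 0.6 1.1 2.7 2.9 2.8 3.2 4.5 5.  1.8 0.5 1.1 0.5 0.2 0.5]
```

```bash

python3 -m creep '[[0.01,0.02,0.2,-0.04,0.2],[0.01,0.02,0.4,-0.04,0.2],[0.01,0.02,0.65,-0.04,0.2],[0.01,0.02,0.65,-0.04,0.2]]'
python3 - <<'E'
from h import *
from workcell import grab_frame
plan([.5723,.1809,.14],2.8412)
im=grab_frame("side");cv2.imwrite("pics/e.png",cv2.resize(im[205:285,235:315],(600,600),interpolation=2))
E
```

```text
clock: 7.92
position: [0.5715, 0.1819, 0.1513]
tool_rot: [-3.14, -0.002, 2.843]
force: [-0.3, 0.6, -0.3]
grip_width: 0.0395
finger_force: 60.4
t 7.92 pos [0.5715 0.1819 0.1513] rpy [-3.1399e+00 -1.9000e-03  2.8432e+00] F [-0.3  0.6 -0.3] grip 0.0395 60.4
q [-0.52  0.59  0.16  1.75 -0.13  0.81  0.98] units xyz [-0.018 -0.011  0.187] twist 0.014
```

View pics/e.png

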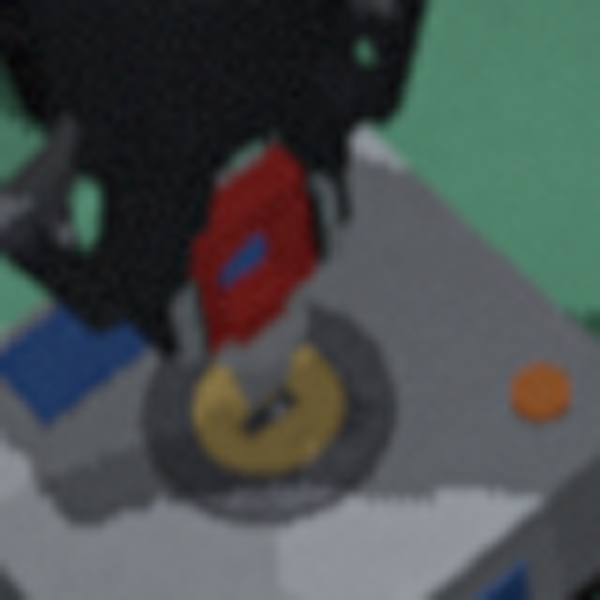

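The crop shows the blade end at about (256,398), a little left of the slot centre at (268,410), roughly 2 mm off. I correct for that and descend into the lead-in.

```bash

python3 -m creep '[[0.01,-0.03,0.1,0,0.2],[0.01,-0.03,0.2,0,0.2],[0.01,-0.03,0.25,0,0.2]]' | egrep "posi|force"
python3 -m creep '[[0,0,0.05,0,0.2],[0,0,0.1,0,0.2],[0,0,0.1,0,0.2]]'| egrep "posi|force"
python3 -m creep '[[0,0,0.05,0,0.2],[0,0,0.05,0,0.2]]'| egrep "posi|force"
```

```text
position: [0.571, 0.1806, 0.1375]
force: [-0.6, -0.1, -1.7]
finger_force: 60.4
position: [0.5712, 0.1806, 0.1318]
force: [0.2, -0.2, -0.4]
finger_force: 60.4
position: [0.5716, 0.1805, 0.1289]
force: [4.0, -0.2, -1.7]
finger_force: 60.4
```

```bash

for i in 1; do
python3 -m creep '[[-0.015,0,0.03,0,0.2],[-0.015,0,0.06,0,0.2],[-0.015,0,0.06,0,0.2]]' 110 | egrep "posi|force"
python3 -m creep '[[0,0,0.03,0,0.2],[0,0,0.06,0,0.2],[0,0,0.06,0,0.2]]'| egrep "posi|force|width"; done
```

```text
position: [0.572, 0.1805, 0.1256]
force: [0.2, -0.5, 3.4]
finger_force: 110.0
position: [0.5721, 0.1807, 0.1218]
force: [3.5, 1.4, -2.1]
grip_width: 0.0386
finger_force: 110.3
```

```bash

python3 -m creep '[[0,0,0.03,0,0.2],[0,0,0.06,0,0.2],[0,0,0.06,0,0.2]]'| egrep "posi|force"
python3 -m creep '[[0,0,0.03,0,0.2],[0,0,0.05,0,0.2],[0,0,0.05,0,0.2]]'| egrep "posi|force|rot"
```

```text
position: [0.572, 0.1807, 0.118]
force: [2.8, 0.6, -2.0]
finger_force: 110.3
position: [0.5721, 0.1806, 0.1153]
tool_rot: [3.141, 0.0, 2.843]
force: [0.6, 0.8, 6.2]
finger_force: 111.2
```

```bash

python3 -m creep '[[0,0,0.02,0,0.2],[0,0,0.04,0,0.2],[0,0,0.04,0,0.2]]'| egrep "posi|force"
python3 -m creep '[[0,0,0.02,0,0.2],[0,0,0.03,0,0.2],[0,0,0.03,0,0.2]]'| egrep "posi|force|rot"
python3 - <<'E'
from h import *
from workcell import grab_frame
im=grab_frame("side");cv2.imwrite("pics/f.png",cv2.resize(im[205:285,235:315],(600,600),interpolation=2))
E
```

```text
position: [0.5721, 0.1805, 0.1132]
force: [-0.5, -0.4, 10.8]
finger_force: 111.7
position: [0.5721, 0.1806, 0.1116]
tool_rot: [3.141, 0.0, 2.843]
force: [-1.6, 0.2, 14.8]
finger_force: 112.1
```

View pics/f.png

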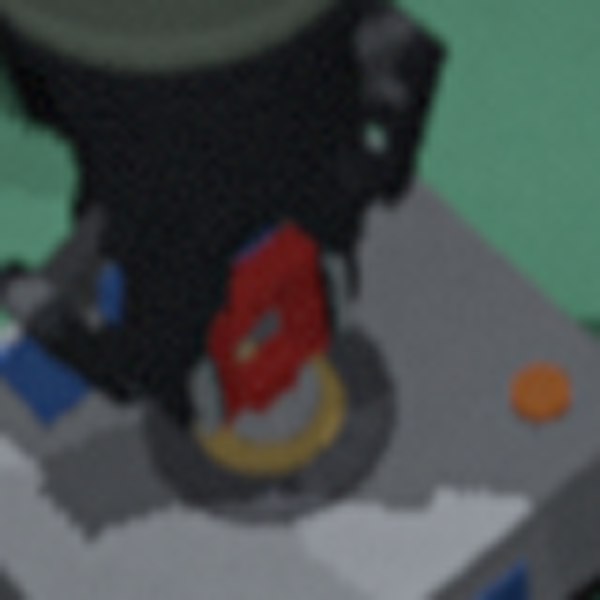

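The crop shows the collar at (268,395), close to the brass but seemingly a few mm short, with the force rising to 15 N. I wiggle.

```bash

python3 -m creep '[[0,0,0,0.85,0.2],[0,0,0,0,0.2],[0,0,0,-0.85,0.2],[0,0,0.01,0,0.2]]'| egrep "posi|force"
python3 -m creep '[[0,0,0,0.85,0.2],[0,0,0,0,0.2],[0,0,0,-0.85,0.2],[0,0,0.01,0,0.2]]'| egrep "posi|force|rot"
python3 -m creep '[[0,0,0,0.85,0.2],[0,0,0,0,0.2],[0,0,0,-0.85,0.2],[0,0,0.01,0,0.2]]'| egrep "posi|force|rot"
```

```text
position: [0.572, 0.1803, 0.1105]
force: [0.2, -0.2, 8.3]
finger_force: 110.8
position: [0.572, 0.1804, 0.1098]
tool_rot: [3.141, -0.0, 2.843]
force: [0.5, -0.1, 7.5]
finger_force: 111.1
position: [0.572, 0.1804, 0.1092]
tool_rot: [3.141, -0.0, 2.843]
force: [1.1, 0.5, 7.9]
finger_force: 111.3
```

```bash

for k in 1 2 3; do python3 -m creep '[[0,0,0.02,0.85,0.2],[0,0,0.02,0,0.2],[0,0,0.02,-0.85,0.2],[0,0,0.03,0,0.2],[0,0,0.03,0,0.2]]'| egrep "posi|force:"; done
python3 - <<'E'
from h import *
from workcell import grab_frame
im=grab_frame("side");cv2.imwrite("pics/g.png",cv2.resize(im[205:285,235:315],(600,600),interpolation=2))
E
```

```text
position: [0.5722, 0.1805, 0.1086]
force: [-5.8, -2.3, 26.7]
finger_force: 114.1
position: [0.5724, 0.1805, 0.1083]
force: [-13.6, -3.1, 54.3]
finger_force: 117.1
position: [0.5726, 0.1806, 0.1081]
force: [-23.1, -6.5, 83.0]
finger_force: 120.2
```

View pics/g.png

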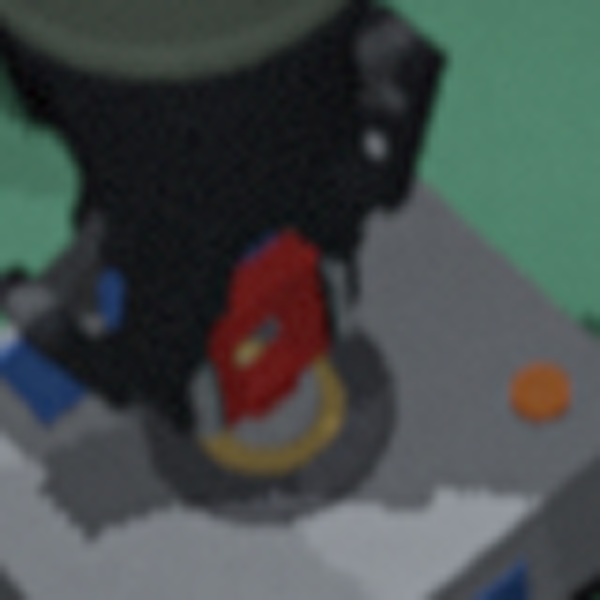

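The key is home: there is a hard stop at TCP z 0.1085, force rises to 83 N, and the collar is seated on the brass at (268,408). I ease the push off and turn clockwise.

```bash

python3 -m creep '[[0,0,-0.03,0,0.2],[0,0,-0.06,0,0.2],[0,0,-0.075,0,0.2],[0,0,-0.075,0,0.2]]'| egrep "posi|force:|rot"
python3 -m creep '[[0,0,0,1,0.2],[0,0,0,2,0.2],[0,0,0,3,0.2],[0,0,0,3,0.2]]'| egrep "posi|force:|rot"
python3 -c "
from h import *; s=status.observe(); print(s['moment'],s['qpos'].round(2))"
```

```text
position: [0.5721, 0.1806, 0.1087]
tool_rot: [3.141, 0.0, 2.843]
force: [-1.2, 0.3, 12.2]
finger_force: 111.5
position: [0.5717, 0.1802, 0.1087]
tool_rot: [-3.141, -0.0, 2.422]
force: [-4.2, -3.3, 15.6]
finger_force: 112.4
[-0.633764    0.93182111  0.07736494] [-0.58  0.66  0.26  1.78 -0.24  0.73  0.66]
```

```bash

python3 -m creep '[[0,0,0,1,0.2],[0,0,0,2,0.2],[0,0,0,3,0.2],[0,0,0,3,0.2]]'| egrep "posi|force:|rot"
python3 -c "
from h import *; s=status.observe(); print(s['moment'],s['qpos'].round(2))"
python3 -m creep '[[0,0,0,1,0.2],[0,0,0,2,0.2],[0,0,0,3,0.2],[0,0,0,3,0.2]]'| egrep "posi|force:|rot"
python3 -c "
from h import *; s=status.observe(); print(s['moment'],s['qpos'].round(2))"
```

```text
position: [0.5712, 0.1801, 0.1086]
tool_rot: [-3.14, -0.0, 2.003]
force: [-7.0, -2.2, 18.4]
finger_force: 112.8
[-0.73970695  1.74556428  0.12172737] [-0.66  0.68  0.38  1.79 -0.35  0.74  0.34]
position: [0.5706, 0.1802, 0.1086]
tool_rot: [-3.139, 0.0, 1.585]
force: [-12.4, -2.6, 23.2]
finger_force: 113.2
[-0.64283716  2.73054722  0.1956059 ] [-0.73  0.71  0.49  1.79 -0.46  0.76  0.01]
```

```bash

python3 -m creep '[[0,-0.01,0,1,0.2],[0,-0.02,-0.005,2,0.2],[0,-0.02,-0.008,2.5,0.2],[0,-0.02,-0.008,2.5,0.2]]'| egrep "posi|force:|rot"
python3 -c "
from h import *; s=status.observe(); print(s['moment'],s['qpos'].round(2))"
python3 -m creep '[[0,0,0,0.5,0.2],[0,0,0,0.5,0.2]]'| egrep "posi|force:|rot"
python3 -c "
from h import *; s=status.observe(); print(s['moment'],s['qpos'].round(2))"
```

```text
position: [0.57, 0.1804, 0.1087]
tool_rot: [-3.14, 0.001, 1.237]
force: [-3.5, -0.5, 10.4]
finger_force: 111.8
[-0.11988214  1.07669809  0.19249213] [-0.79  0.73  0.58  1.8  -0.55  0.78 -0.26]
position: [0.5699, 0.1804, 0.1087]
tool_rot: [-3.14, 0.001, 1.167]
force: [-4.4, -1.3, 11.3]
finger_force: 112.0
[-0.16639923  1.23947049  0.27055161] [-0.8   0.74  0.6   1.8  -0.57  0.79 -0.31]
```

```bash

python3 -m creep '[[0,0,0,0.5,0.2],[0,0,0,0.5,0.2]]'| egrep "posi|force:|rot"
python3 -c "
from h import *; s=status.observe(); print(s['moment'],s['qpos'].round(2))"
python3 -m creep '[[0,0,0,0.4,0.2],[0,0,0,0.4,0.2]]'| egrep "posi|force:|rot"
python3 - <<'E'
from h import *
from workcell import grab_frame
print(status.observe()["moment"])
im=grab_frame("side");cv2.imwrite("pics/i.png",np.hstack([cv2.resize(im[205:285,235:315],(500,500),interpolation=2),cv2.resize(im[100:200,300:360],(300,500),interpolation=2)]))
E
```

```text
position: [0.57, 0.1804, 0.1087]
tool_rot: [-3.14, 0.001, 1.098]
force: [-3.9, -1.0, 10.6]
finger_force: 112.0
[-0.27265659  1.0786939   0.70683025] [-0.81  0.74  0.62  1.8  -0.59  0.79 -0.36]
position: [0.5699, 0.1804, 0.1087]
tool_rot: [-3.14, 0.001, 1.043]
force: [-5.6, -1.3, 10.8]
finger_force: 111.9
[-0.28437283  1.14476271  1.26355535]
```

View pics/i.png

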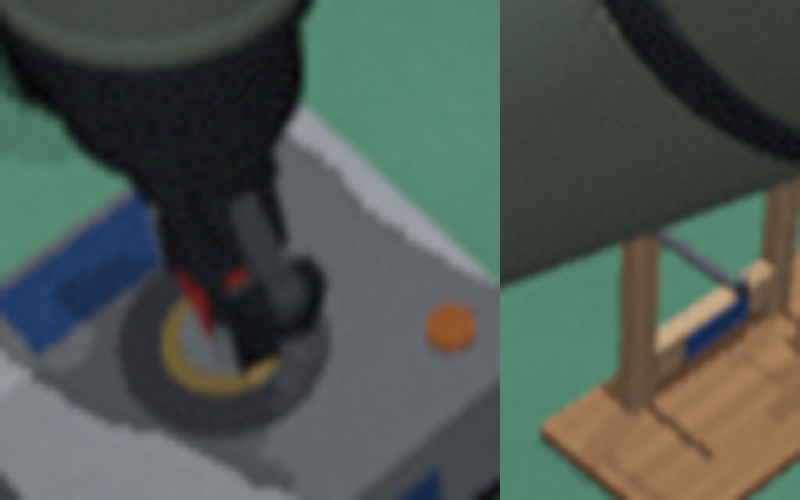

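The picture shows the key turned about a quarter turn, its collar flat on the brass at (220,335). Torque climbs steeply to 1.26 N m, well above the 0.19 N m spring torque, so the switch is at its stop and held there. I hand it in.

```bash
python3 -c "
from workcell import bot,status
print(bot.job_done()); print(status.observe()['clock'])"
```

```text
the job is handed in; nothing more can be done
None
the job is handed in; nothing more can be done
```

The red key is fully home in the switch, turned clockwise to the stop and still held by the gripper. The job is handed in, though the hand-in gave no verdict. The yellow key, pot and bottle were never touched as far as I could tell, but I didn't recheck their positions at the end.

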